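# Point out the proud mould pin, then press it home

### The job

One of the six orange pins on the mould's rim is standing up instead of being pushed home. First show which one it is: point at it with the fingertips a couple of centimetres directly above it, without touching it, and stay there for a good two seconds. Then press that pin fully home with the fingertips, level with the others, and move clear; do not draw it up, do not press the other pins, and leave everything else on the bench where it is.

Things in the scene. Friction and masses are not known exactly. Their poses are not given: they have to be found in the camera images.
- mould: Two-part casting mould, fixed to the bench: an upright open ring, one half black and one half white plastic, wrapped in blue tape. Outside radius 105 mm, inside radius 65 mm, flat rim 110 mm above the bench. Origin: centre of the ring at bench level, z up. Six orange pins stand on the rim, evenly 60 degrees apart on a circle of radius 85 mm (85 mm from one to the next)
- proud_pin_top (a point): Centre of the top of the one orange pin that is not pushed home. Head 20 mm across, 4 mm thick, on a 10 mm stem; its top stands 27 to 33 mm above the rim (137 to 143 mm above the bench), the five others 4 mm. Which of the six places it has varies. This point moves down with the pin
- proud_pin (a joint): How far that pin is pushed down, m: about -0.003 to 0.003 at the start, 0.026 fully home against a hard stop (its top then 4 mm above the rim, level with the others). Lower values mean drawn up out of the mould. It slides stiffly straight down under a push of about 5 N (a little more when pushed faster) and stays where it is left
- seated_pin1: Orange pin already home (one of five alike), rigid, head 20 mm across, its top 4 mm above the rim. Origin: its axis at rim height, 110 mm above the bench
- seated_pin2: Orange pin already home (one of five alike), rigid, head 20 mm across, its top 4 mm above the rim. Origin: its axis at rim height, 110 mm above the bench
- seated_pin3: Orange pin already home (one of five alike), rigid, head 20 mm across, its top 4 mm above the rim. Origin: its axis at rim height, 110 mm above the bench
- seated_pin4: Orange pin already home (one of five alike), rigid, head 20 mm across, its top 4 mm above the rim. Origin: its axis at rim height, 110 mm above the bench
- seated_pin5: Orange pin already home (one of five alike), rigid, head 20 mm across, its top 4 mm above the rim. Origin: its axis at rim height, 110 mm above the bench
- core: Loose grey round core, 42 mm across and 135 mm tall, standing on the bench inside the ring. Origin: centre of its underside. Leave alone
- sanding_block: Loose dark grey sanding block 100 x 65 x 25 mm beside the mould. Origin: centre of its underside. Leave alone
- cup_a: Loose clear-white mixing cup, 74 mm across the rim, 90 mm tall, beside the mould. Origin: centre of its underside. Leave alone
- cup_b: Loose pink mixing cup, 74 mm across the rim, 90 mm tall, beyond the mould. Origin: centre of its underside. Leave alone
- tape_roll: Loose roll of blue tape lying flat, 100 mm across, 24 mm high, beyond the mould. Origin: centre of its underside. Leave alone
- spring_clamp: Loose red and black spring clamp lying flat, about 110 x 60 x 22 mm, beyond the mould. Origin: near its pivot, on its underside. Leave alone
- square_tube: Loose black square tube standing on end, 46 x 46 x 100 mm, to the left. Origin: centre of its underside. Leave alone
- spatula: Loose spatula lying on the bench to the right, under 40 mm high. Leave alone

How it is judged:
On the way, in this order (a step that is already met when the one before it is completed fails the run):
1. the fingers point at the proud pin: grasp point within 25 mm sideways of it and 20 to 85 mm above its top, no contact, the pin still up, for 1.5 s (horizontal distance between the grasp point and proud_pin_top below 0.025 m and z of the grasp point in the frame of proud_pin_top between 0.02 and 0.085 m and contact force between each of the arm, the fingers and anything else below 0.1 N and value of joint proud_pin below 0.005 m), for 1.5 s.
2. the pin is pressed home (within 2 mm) (value of joint proud_pin above 0.024 m), for 0.2 s.
At the end, for the whole second after the job is handed in: The proud pin is home to within 2 mm, the fingers are clear of it (grasp point more than 40 mm away), and every loose thing is within 15 mm of where it began (value of joint proud_pin above 0.024 m and distance between the grasp point and proud_pin_top above 0.04 m and distance of each of core, sanding_block, cup_a, cup_b, tape_roll, spring_clamp, square_tube, spatula from where it was at the start of the episode below 0.015 m); the robot touches nothing.
It fails at once if the pin is drawn up out of the mould (value of joint proud_pin below -0.006 m).
It fails at once if another pin is pressed (contact force between the fingers and seated_pin1 above 2 N or contact force between the fingers and seated_pin2 above 2 N or contact force between the fingers and seated_pin3 above 2 N or contact force between the fingers and seated_pin4 above 2 N or contact force between the fingers and seated_pin5 above 2 N).
It fails at once if a loose thing is moved more than 15 mm, lifted or knocked over (distance of any of core, sanding_block, cup_a, cup_b, tape_roll, spring_clamp, square_tube, spatula from where it was at the start of the episode above 0.015 m or angle between any of core, cup_a, cup_b, square_tube's own z axis and vertical above 0.3 rad).
It also fails if it takes over 40 s, if anything falls off the work surface, if the arm or the gripper's body presses on something with over 40 N, if the wrist force passes 120 N, or if a joint passes its speed limit or range.

### The arm

A 7-joint arm with a two-finger parallel gripper is mounted at the origin on the work surface. World frame = base frame: x ahead of the robot, y to its left, z up, the work surface at z = 0. Lengths are in m, angles in rad, forces in N, time in s.
With the tool pointing down it reaches from about 0.4 to 0.875 m from the base axis. Payload 19.3 kg.
Tool frame: the origin (TCP) lies midway between the tips of the shut fingers; the grasp point (between the pads) lies 19 mm behind it; z points along the fingers, y is the line along which they close (so a half turn about z gives the same grasp; the last joint's range is limited). The gripper opens to 85 mm and grips with 20 to 120 N. Pads are 22 mm wide; open, the fingers measure 114 mm over their backs; the gripper's body (76 mm by 85 mm) begins 54 mm behind the grasp point. The pads swing forward as they close: fully open they stand 13 mm farther back than shut.
Start: joints at [1.112, 0.521, -0.036, 1.599, 0.021, 1.021, -0.113], TCP at [0.237, -0.578, 0.231] pointing down, gripper open.
Joint ranges: [-2.91, 2.91], [-0.3, 2.13], [-1.5, 1.42], [0.17, 2.43], [-1.26, 4.41], [0.16, 1.93], [-2.52, 2.52]. Speed limits (rad/s): [1.89, 1.89, 2.39, 2.39, 3.01, 3.01, 3.01].

### API

Orientations are given as [roll, pitch, yaw] about the fixed x, y, z axes, in that order (R = Rz(yaw) Ry(pitch) Rx(roll)).
In Python, from workcell import telemetry, grab_frame, calibration, bot, outline_of, landmark_of gives the robot as it stands. The module is installed in compiled form; this text tells all that it offers.
- The arm moves only by the shell command python3 -m inch 'ROWS' [FORCE]. ROWS is JSON, a list of rows, each a list of 7 numbers: the shift along the tool's x, y, z in m, then the turn, a rotation vector about the tool's x, y, z in rad, then the closure, from 0 (fully open) to 1 (shut). A call has 1 to 5 rows; each row shifts and turns the commanded pose from where the row before left it, along the tool's axes as they then stand; what a row does not reach is not made up. A row lasts 1/10 s, in which the tool goes at most 50 mm and 8.59 degrees, less where a joint would pass 70% of its speed; a pose out of reach is approached as far as the arm can. A call is refused whole if a number of a shift passes 0.05 or a number of a turn 0.15, either way. A call with a gripper value outside its range is refused whole. The fingers move at their own pace and stop on an object; FORCE is the grip in N (left out, the last holds). Time passes only in rows, so rows that do not move let the fingers close. It gives the time, the measured TCP pose, the force, the opening and the grip force at its end, in the units of the state.
- telemetry.observe(): the state, without advancing time (a new reading comes with each control period).
- grab_frame(name): name is "scene" or "top"; returns the picture (480x640x3 uint8, red, green, blue); there is no depth.
- calibration(name): a dict with "fovy" (degrees; the focal length in pixels is half the picture's height over the tangent of half this angle, whatever the lens; pixels are square), "cx", "cy" (the principal point, pixels), "pose" (4x4, takes a point from camera to world coordinates). Camera axes: x right, y down, z forward; pixel columns grow to the right and rows downward; lengths in m; the calibration is good to about 2 mm. A picture is of the moment at which its call begins. calibration takes no time and is no camera call.
- bot.job_done(): hands the job in; it is judged then, once.
Trained networks look in the newest picture that a camera, given by its name, has taken for a name from the list of things; names that differ only in an ending like _2 or _b are one class to them, and where a whole thing is asked for, a point or a joint stands for the part that bears it (a point fixed in the world has none). Each returns a list of dicts, best first, with "score" (0 to 1); they miss things now and then, are a little off and sometimes report something else, mostly with a low value. They report only what shows in the picture. A call takes as long as a camera call.
- outline_of(label, camera): "region" (480x640 bool, what is visible of it) and "rect" ([left, top, right, bottom] in pixels, round what is visible of it).
- landmark_of(label, camera): "xy" ([column, row] in pixels: a listed point, or the origin of a listed thing).
The state is a dict: "clock": time; "qpos": joint angles; "qd": joint speeds; "joint_efforts": joint torques, N m; "position": TCP position; "tool_rot": TCP orientation; "force": force on the tool from outside, world axes, zero at the start; "moment": the same for the moment, N m; "grip_width": finger opening in m; "finger_force": force on a finger pad.
Only numpy, scipy, OpenCV 4.12 (cv2) and the standard library are available. Lean on these libraries where they do the work, as an engineer would, in place of code of your own. Each camera call takes 0.05 s, during which the arm holds its last target. There are 200 camera calls.

## Working session

There is one attempt and no reset: what is moved stays moved. The work goes in short steps, Python scripts to look and compute and a shell command to move; the robot and the scene stay as the last step left them, time stands still between calls to the robot, and variables do not carry over. Pictures are saved under pics/ and viewed, at most 10 in all, crops included, and the job is handed in when it is done.

```bash
mkdir -p pics; python3 - <<'E'
from workcell import telemetry, grab_frame, calibration, outline_of, landmark_of
import cv2, numpy as np
s=telemetry.observe(); print(s['clock'],s['position'],s['tool_rot'],s['force'],s['grip_width'])
for c in ['scene','top']:
    im=grab_frame(c); cv2.imwrite(f'pics/{c}0.png',im[:,:,::-1])
    k=calibration(c); print(c,k)
    f=240/np.tan(np.radians(k['fovy']/2)); T=np.array(k['pose'])
    def ray(xy,z):
        d=T[:3,:3]@np.array([(xy[0]-k['cx'])/f,(xy[1]-k['cy'])/f,1]); return T[:3,3]+d*(z-T[2,3])/d[2]
    for l,z in [('proud_pin_top',.14),('seated_pin1',.11),('mould',0),('core',0),('cup_a',0),('square_tube',0)]:
        for r in landmark_of(l,c)[:6]: print(l,round(r['score'],2),np.round(r['xy'],1),np.round(ray(r['xy'],z),4))
E
```

```text
0.0 [ 0.23677737 -0.57805898  0.23071972] [-3.14044889e+00  9.51312626e-05  3.88772856e-01] [ 0.85125131 -0.71463604  0.99353363] 0.08530576851939073
scene {'fovy': 43.915125929680876, 'cx': 319.7093761999472, 'cy': 246.33569867684278, 'pose': array([[-0.02993438,  0.64141048, -0.76661368,  1.91410152],
       [ 0.99936512,  0.03403023, -0.01055034,  0.01781151],
       [ 0.01932094, -0.76644279, -0.64202193,  1.20173084],
       [ 0.        ,  0.        ,  0.        ,  1.        ]])}
proud_pin_top 0.59 [294.6 203.4] [ 0.4475 -0.0819  0.14  ]
seated_pin1 0.58 [329.  244.4] [0.6005 0.0262 0.11  ]
seated_pin1 0.53 [338.6 226.2] [0.5141 0.0533 0.11  ]
seated_pin1 0.42 [297.8 244.6] [ 0.6061 -0.063   0.11  ]
seated_pin1 0.42 [327.1 210.7] [0.4386 0.0175 0.11  ]
seated_pin1 0.35 [285.4 229.9] [ 0.5404 -0.1035  0.11  ]
mould 0.65 [311.3 254.7] [ 0.5208 -0.0267  0.    ]
cup_a 0.95 [363.2 306.9] [0.7375 0.1281 0.    ]
square_tube 0.6 [465.2 258.7] [0.5148 0.449  0.    ]
top {'fovy': 57.68587955075887, 'cx': 322.3344603488059, 'cy': 237.43963651450875, 'pose': array([[ 0.00764129, -0.99222524
[... 151 characters left out ...]
       [ 0.        ,  0.        ,  0.        ,  1.        ]])}
proud_pin_top 0.58 [317.7 230.9] [0.5986 0.02   0.14  ]
proud_pin_top 0.2 [388.6 181.5] [ 0.7148 -0.1424  0.14  ]
seated_pin1 0.61 [372.5 258.6] [ 0.5387 -0.1074  0.11  ]
seated_pin1 0.53 [353.1 230.2] [ 0.6051 -0.0624  0.11  ]
seated_pin1 0.49 [301.3 268.2] [0.5152 0.0578 0.11  ]
seated_pin1 0.47 [314.6 231.1] [0.6023 0.0278 0.11  ]
seated_pin1 0.4 [323.2 298.6] [0.4458 0.0065 0.11  ]
mould 0.19 [318.1 229.6] [0.6217 0.0215 0.    ]
core 0.7 [337.5 257.7] [ 0.5489 -0.0292  0.    ]
cup_a 0.79 [279.2 182.9] [0.7454 0.1252 0.    ]
cup_a 0.6 [401.3 260.5] [ 0.5428 -0.1935  0.    ]
square_tube 0.68 [152.6 272.6] [0.507  0.4465 0.    ]
```

```bash
python3 - <<'E'
import cv2,numpy as np
a=cv2.imread('pics/scene0.png')[170:320,220:400]; b=cv2.imread('pics/top0.png')[170:330,250:440]
cv2.imwrite('pics/crop.png',np.hstack([cv2.resize(a,(400,333)),cv2.resize(b,(396,333))]))
E
```

```text
(no output)
```

View pics/crop.png

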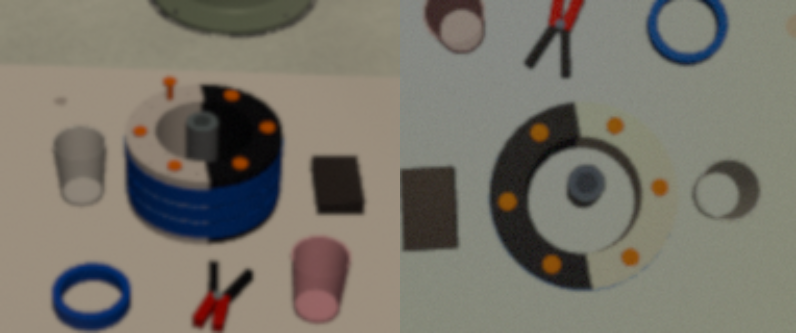

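View pics/scene0.png

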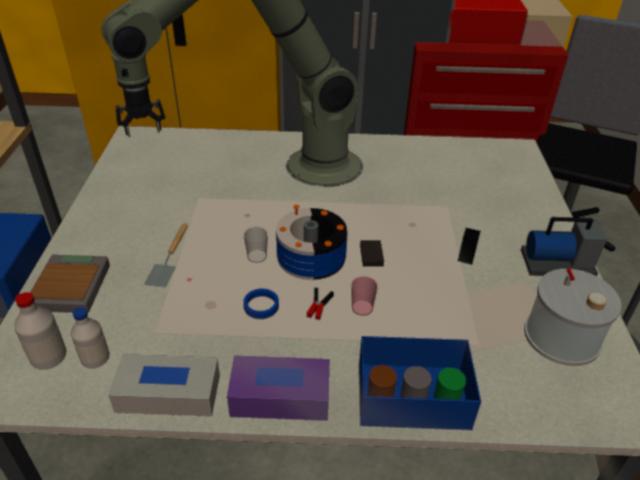

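View pics/top0.png

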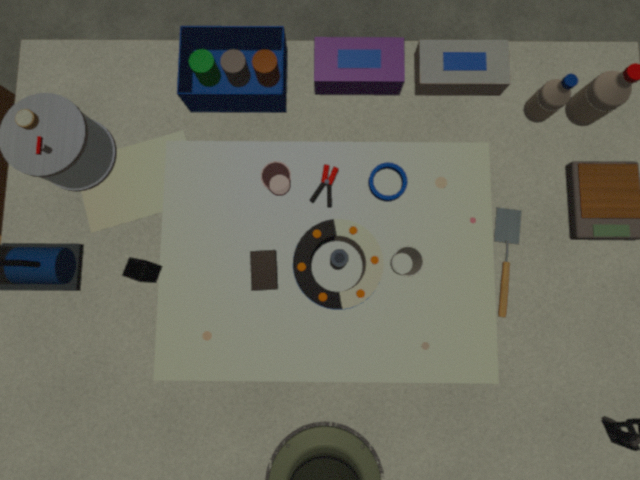

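The scene picture shows the proud pin: its stem is visible at about (296, 207), on the white half nearest the robot on the -y side. In the top view the same pin is at about (360, 293). Next I'll refine its position from the orange blobs.

```bash
python3 - <<'E'
from workcell import calibration
import cv2, numpy as np
from scipy.optimize import least_squares
K={};P={}
for c,w in [('scene',(265,195,355,255)),('top',(285,215,390,310))]:
    k=calibration(c); f=240/np.tan(np.radians(k['fovy']/2)); T=np.array(k['pose'])
    def ray(xy,z):
        d=T[:3,:3]@np.array([(xy[0]-k['cx'])/f,(xy[1]-k['cy'])/f,1]); return T[:3,3]+d*(z-T[2,3])/d[2]
    im=cv2.imread(f'pics/{c}0.png').astype(int)
    m=((im[:,:,2]-im[:,:,0])>70).astype(np.uint8)
    n,_,st,ce=cv2.connectedComponentsWithStats(m)
    for i in range(1,n):
        x,y=ce[i]
        if w[0]<x<w[2] and w[1]<y<w[3] and st[i,4]>5: print(c,np.round(ce[i],1),st[i],ray(ce[i],.114).round(4),ray(ce[i],.139).round(4))
E
```

```text
scene [295.9 207.2] [293 204   6  10  26] [ 0.4314 -0.079   0.114 ] [ 0.4655 -0.0768  0.139 ]
scene [323.8 212.3] [321 210   7   5  26] [0.453  0.0077 0.114 ] [0.4866 0.008  0.139 ]
scene [340. 227.] [337 225   7   5  31] [0.5229 0.0573 0.114 ] [0.5549 0.0564 0.139 ]
scene [282.6 228.4] [280 227   6   4  21] [ 0.539  -0.1117  0.114 ] [ 0.5706 -0.1087  0.139 ]
scene [327.8 243. ] [325 241   7   5  33] [0.5992 0.0227 0.114 ] [0.6294 0.0226 0.139 ]
scene [298.1 243.8] [295 242   7   5  28] [ 0.6074 -0.0621  0.114 ] [ 0.6374 -0.0602  0.139 ]
top [352.7 229.9] [349 227   8   7  43] [ 0.6051 -0.0613  0.114 ] [ 0.6016 -0.0597  0.139 ]
top [316.5 233.4] [313 230   8   8  53] [0.5963 0.0233 0.114 ] [0.5929 0.0228 0.139 ]
top [374.2 259.5] [371 256   8   8  47] [ 0.5363 -0.1109  0.114 ] [ 0.5345 -0.1081  0.139 ]
top [301.1 266.5] [297 263   9   8  58] [0.5189 0.058  0.114 ] [0.5175 0.0567 0.139 ]
top [360.2 293.2] [357 290   8   8  50] [ 0.4586 -0.0784  0.114 ] [ 0.4587 -0.0764  0.139 ]
top [322.4 296.5] [319 293   8   8  59] [0.4505 0.0082 0.114 ] [0.4507 0.0081 0.139 ]
```

```bash
R='python3 -m inch'; python3 -m inch '[[0.02,-0.02,0,0,0,0,1],[0.03,-0.029,0,0,0,0,1],[0.03,-0.029,0,0,0,0,1],[0.03,-0.029,0,0,0,0,1],[0.03,-0.029,0,0,0,0,1]]' 30
python3 -m inch '[[0.03,-0.029,0,0,0,0,1],[0.03,-0.029,0,0,0,0,1],[0.03,-0.029,0,0,0,0,1],[0.03,-0.029,0,0,0,0,1],[0.03,-0.029,0,0,0,0,1]]'
python3 -m inch '[[0.03,-0.029,0,0,0,0,1],[0.02,-0.02,0,0,0,0,1],[0.01,-0.01,0,0,0,0,1],[0,0,0,0,0,0,1],[0,0,0,0,0,0,1]]'
```

```text
clock: 1.2
position: [0.3153, -0.3979, 0.2314]
tool_rot: [3.141, -0.0, 0.389]
force: [1.8, 0.7, 0.4]
grip_width: 0.0122
finger_force: 0.0
clock: 1.7
position: [0.3992, -0.2069, 0.2316]
tool_rot: [3.141, -0.0, 0.389]
force: [0.7, -0.9, 0.3]
grip_width: -0.0001
finger_force: 0.0
clock: 2.2
position: [0.4318, -0.1315, 0.2313]
tool_rot: [3.141, 0.0, 0.389]
force: [0.3, -0.4, 0.2]
grip_width: -0.0003
finger_force: 0.0
```

```bash
cat > todo.py <<'E'
from workcell import telemetry
import numpy as np
from scipy.spatial.transform import Rotation as Ro
s=telemetry.observe(); R=Ro.from_euler('xyz',s['tool_rot'])
print(s['clock'],np.round(s['position'],4),np.round(s['tool_rot'],3),np.round(s['force'],2),round(s['grip_width'],4))
print('tool shift to 0.459,-0.0765,0.175:',R.inv().apply(np.array([.459,-.0765,.175])-s['position']).round(4))
E
python3 todo.py
```

```text
2.2 [ 0.4318 -0.1315  0.2313] [3.141 0.    0.389] [ 0.26 -0.42  0.24] -0.0003
tool shift to 0.459,-0.0765,0.175: [ 0.046  -0.0405  0.0563]
```

```bash
python3 -m inch '[[0.016,-0.0135,0,0,0,0,1],[0.02,-0.0175,0,0,0,0,1],[0.01,-0.0095,0.016,0,0,0,1],[0,0,0.02,0,0,0,1],[0,0,0.02,0,0,0,1]]'
python3 -m inch '[[0,0,0,0,0,0,1],[0,0,0,0,0,0,1],[0,0,0,0,0,0,1],[0,0,0,0,0,0,1],[0,0,0,0,0,0,1]]'; python3 todo.py
python3 - <<'E'
from workcell import grab_frame
import cv2,numpy as np
a=grab_frame('scene')[120:290,200:400,::-1]; b=grab_frame('top')[170:340,250:450,::-1]
cv2.imwrite('pics/point.png',np.hstack([cv2.resize(a,(400,340)),cv2.resize(b,(400,340))]))
E
```

```text
clock: 2.7
position: [0.4591, -0.0771, 0.1747]
tool_rot: [3.141, -0.0, 0.388]
force: [1.0, 0.7, -0.1]
grip_width: -0.0
finger_force: 0.0
clock: 3.2
position: [0.4594, -0.0763, 0.1759]
tool_rot: [3.141, -0.001, 0.389]
force: [0.3, 0.4, -0.8]
grip_width: 0.0001
finger_force: 0.0
3.2 [ 0.4594 -0.0763  0.1759] [ 3.141e+00 -1.000e-03  3.890e-01] [ 0.29  0.4  -0.81] 0.0001
tool shift to 0.459,-0.0765,0.175: [-0.0004  0.      0.0009]
```

View pics/point.png

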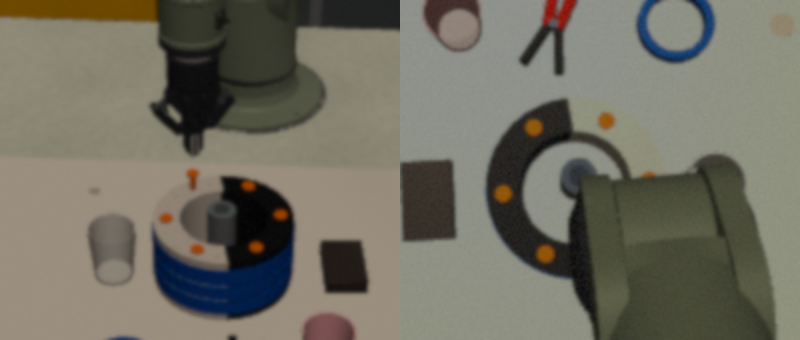

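The shut fingertips, at (193, 152) in the left crop, stand directly over the proud pin head at (193, 173) with a visible gap. I'll hold there, then press down.

```bash
for i in 1 2 3 4 ; do python3 -m inch '[[0,0,0,0,0,0,1],[0,0,0,0,0,0,1],[0,0,0,0,0,0,1],[0,0,0,0,0,0,1],[0,0,0,0,0,0,1]]' | head -2; done
python3 -m inch '[[0,0,0.005,0,0,0,1],[0,0,0.008,0,0,0,1],[0,0,0.008,0,0,0,1],[0,0,0.006,0,0,0,1],[0,0,0.006,0,0,0,1]]'
python3 -m inch '[[0,0,0.004,0,0,0,1],[0,0,0.004,0,0,0,1],[0,0,0.004,0,0,0,1],[0,0,0.004,0,0,0,1],[0,0,0.004,0,0,0,1]]'
```

```text
clock: 3.8
position: [0.4591, -0.0761, 0.1753]
clock: 4.3
position: [0.4591, -0.0762, 0.1753]
clock: 4.8
position: [0.4591, -0.0761, 0.1753]
clock: 5.3
position: [0.4591, -0.0761, 0.1753]
clock: 5.8
position: [0.459, -0.0761, 0.1415]
tool_rot: [-3.141, 0.001, 0.389]
force: [0.0, 0.1, -0.2]
grip_width: -0.0
finger_force: 0.0
clock: 6.3
position: [0.459, -0.0761, 0.1222]
tool_rot: [-3.142, 0.0, 0.389]
force: [-1.5, 0.5, 5.5]
grip_width: 0.0
finger_force: 2.8
```

Pushing at about 5.5 N and z = 0.122. I'll continue slowly to the hard stop, near 0.114.

```bash
python3 -m inch '[[0,0,0.003,0,0,0,1],[0,0,0.002,0,0,0,1],[0,0,0.002,0,0,0,1],[0,0,0.001,0,0,0,1],[0,0,0,0,0,0,1]]'
```

```text
clock: 6.8
position: [0.4591, -0.0761, 0.1142]
tool_rot: [-3.142, 0.0, 0.389]
force: [0.1, -0.7, -1.1]
grip_width: -0.0001
finger_force: 0.0
```

```bash
python3 -m inch '[[0,0,0.001,0,0,0,1],[0,0,0.0005,0,0,0,1]]'; python3 -m inch '[[0,0,0.0005,0,0,0,1],[0,0,0,0,0,0,1]]'
```

```text
clock: 7.0
position: [0.4595, -0.0762, 0.1137]
tool_rot: [3.141, -0.001, 0.389]
force: [-9.2, 0.6, 39.3]
grip_width: -0.0
finger_force: 19.4
clock: 7.2
position: [0.4595, -0.0762, 0.1137]
tool_rot: [3.141, -0.001, 0.389]
force: [-10.2, 2.2, 39.5]
grip_width: -0.0001
finger_force: 20.0
```

Hard stop felt: 39 N at z = 0.1137, with the fingers no longer advancing. I'll hold briefly, then back off straight up, away and look.

```bash
python3 -m inch '[[0,0,0,0,0,0,1],[0,0,-0.003,0,0,0,1],[0,0,-0.015,0,0,0,1],[0,0,-0.03,0,0,0,1],[0,0,-0.04,0,0,0,1]]'
python3 -m inch '[[0,0,-0.03,0,0,0,1],[-0.025,0.025,0,0,0,0,1],[-0.03,0.029,0,0,0,0,1],[-0.03,0.029,0,0,0,0,1],[-0.03,0.029,0,0,0,0,1]]'
python3 -m inch '[[-0.025,0.025,0,0,0,0,1],[-0.01,0.01,0,0,0,0,1],[0,0,0,0,0,0,1],[0,0,0,0,0,0,1],[0,0,0,0,0,0,1]]'
python3 - <<'E'
from workcell import grab_frame
import cv2,numpy as np
a=grab_frame('scene')[170:340,220:420,::-1]; b=grab_frame('top')[150:320,240:440,::-1]
cv2.imwrite('pics/end.png',np.hstack([cv2.resize(a,(400,340)),cv2.resize(b,(400,340))]))
E
```

```text
clock: 7.7
position: [0.4584, -0.076, 0.2004]
tool_rot: [-3.14, 0.002, 0.389]
force: [0.3, -1.2, -0.1]
grip_width: 0.0001
finger_force: 0.0
clock: 8.2
position: [0.3944, -0.2248, 0.2305]
tool_rot: [3.141, -0.0, 0.389]
force: [0.8, -0.2, 0.2]
grip_width: -0.0001
finger_force: 0.0
clock: 8.7
position: [0.3766, -0.2681, 0.2303]
tool_rot: [-3.141, -0.0, 0.39]
force: [0.5, -0.4, -1.2]
grip_width: 0.0004
finger_force: 0.0
```

View pics/end.png

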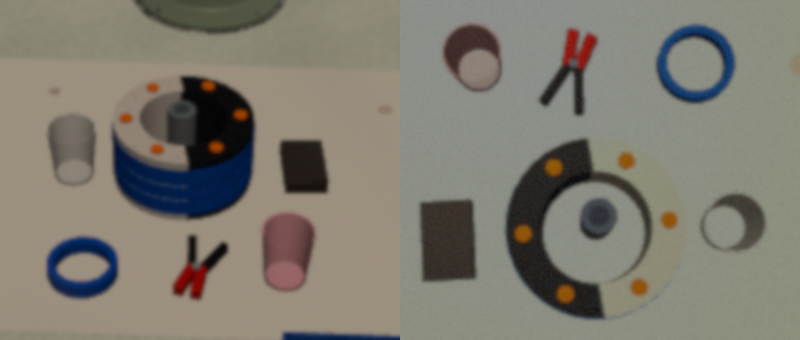

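All six pins are now level; the pressed one is at (153, 87) in the left crop with no stem showing. Everything else is where it was, and the arm is clear.

```bash
python3 -c "
from workcell import bot; print(bot.job_done())"
```

```text
the job is handed in; nothing more can be done
None
```

The proud pin, on the white half nearest the robot on the right (−y) side, was pointed at for over two seconds and then pressed to its hard stop. The arm is clear, nothing else looks moved in the final pictures, and the job is handed in; no verdict was returned.

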